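Put the pipe fittings back in stock

ROBOT

A 6-joint arm with a two-finger parallel gripper is mounted at the origin on the work surface. World frame = base frame: x ahead of the robot, y to its left, z up, the work surface at z = 0. Lengths are in m, angles in rad, forces in N, time in s.
With the tool pointing down it reaches from about 0.35 to 0.975 m from the base axis. Payload 4.9 kg.
Tool frame: the origin (TCP) lies on the front face of the gripper's body, between the roots of the fingers; the fingertips stand ctrl.finger_overhang ahead of it and the grasp point (between the pads) lies 54 mm ahead of it (ctrl.finger_overhang is the distance from the TCP to the fingertips, in m); z points along the fingers, y is the line along which they close (so a half turn about z gives the same grasp; the last joint's range is limited). The gripper opens to 85 mm and grips with 20 to 120 N. Pads are 22 mm wide; open, the fingers measure 114 mm over their backs; the gripper's body (76 mm by 85 mm) begins 54 mm behind the grasp point. The pads swing forward as they close: fully open they stand 13 mm farther back than shut.
Start: joints at [1.027, 0.053, 1.613, -0, 1.476, -0.119], TCP at [0.258, 0.569, 0.304] pointing down, gripper open.
Joint ranges: [-3.01, 3.01], [-1.01, 2.22], [0.06, 2.58], [-1.02, 4.17], [0.09, 2.62], [-3.14, 3.14]. Speed limits (rad/s): [2.57, 2.57, 3.14, 3.14, 3.14, 3.14].

INTERFACE

Orientations are given as a rotation vector (axis times angle).
In Python, from station import ctrl, vision gives the robot as it stands. The module is installed in compiled form; this text tells all that it offers.
- The arm moves only by the tool drive_tool, never from a script. Its argument "rows" is a list of rows, each a list of 2 entries, a list of its own where there are three numbers: the shift along the tool's x, y, z in m, then the turn about the tool's z in rad. A call has 1 to 10 rows; each row shifts and turns the commanded pose from where the row before left it, along the tool's axes as they then stand; what a row does not reach is not made up. A row lasts 1/10 s, in which the tool goes at most 50 mm and 8.59 degrees, less where a joint would pass 70% of its speed; a pose out of reach is approached as far as the arm can. A call with a gripper value outside its range is refused whole. "jaw" is the closure, from 0 (fully open) to 1 (shut), set as the call begins (left out, the last holds). The fingers move at their own pace and stop on an object; "grip_force" is the grip in N (left out, the last holds). Time passes only in rows, so rows that do not move let the fingers close. It gives the time, the measured TCP pose, the force, the opening and the grip force at its end, in the units of the state.
- ctrl.get_obs(): the state, without advancing time (a new reading comes with each control period).
- vision.get_image(name): name is "side" or "top" or "wrist"; returns a dict with "image" (384x512x3 uint8, blue, green, red), "vertical_fov" (degrees; the focal length in pixels is half the picture's height over the tangent of half this angle, whatever the lens; pixels are square), "cx", "cy" (the principal point, pixels), "dist_coeffs" ([k1, k2, p1, p2, k3] as OpenCV has them; the pictures are not rectified), "R" (3x3) and "t" (3): a world point X has camera coordinates R X + t. Camera axes: x right, y down, z forward; pixel columns grow to the right and rows downward; lengths in m; the calibration is good to about 2 mm. A picture is of the moment at which its call begins. There is no depth.
- ctrl.finish_job(): hands the job in; it is judged then, once.
The state is a dict: "t": time; "q": joint angles; "dq": joint speeds; "effort": joint torques, N m; "tool_pos": TCP position; "tool_rot": TCP orientation; "contact_force": force on the tool from outside, world axes, zero at the start; "wrist_torque": the same for the moment, N m; "opening": finger opening in m; "grip_force": force on a finger pad.
Only numpy, scipy, OpenCV 4.12 (cv2) and the standard library are available. Lean on these libraries where they do the work, as an engineer would, in place of code of your own. Each camera call takes 0.05 s, during which the arm holds its last target. There are 200 camera calls.

TASK

Sort the four loose pipe fittings on the bench back into stock: put each one into the blue bin that already holds a fitting of the same kind. Lower each one in and let it go gently, do not drop or throw it, so that it lies flat on the bin's floor (the flange with its plate down) and not on top of the one already there.

Things in the scene. Friction and masses are not known exactly. Their poses are not given: they have to be found in the camera images.
- tee_center (a point): loose grey pipe tee lying flat, 37 mm high, 72 x 50 mm in plan, 0.22-0.35 kg: a sleeve 37 mm across and 50 long, with a branch of the same diameter at right angles. Point: half-way up, middle of the plan. x along the branch, y along the sleeve bore, z up. Sleeve axis at x = -17.5 mm; branch axis y = 0, clear of the sleeve from x = +1 to its mouth at +36. Any yaw.
- elbow_center (a point): loose grey 90 degree pipe elbow lying flat, an L of 37 mm diameter legs, 37 mm high, 68.5 x 68.5 mm in plan, 0.24-0.38 kg. Point: half-way up, middle of that square (in the open crook). Corner at (-15.75, -15.75) mm; one leg runs along +x (axis y = -15.75), the other along +y (axis x = -15.75); each stands clear of the other from +3 to its mouth at +34. z up. Any yaw.
- flange_center (a point): loose grey base flange: round plate 88 mm across and 7 thick, flat on the bench, with an upright open pipe socket 37 mm across (bore 27) on its middle; 49 mm high in all, 0.27-0.43 kg. Point: on the axis, half-way up (24.5 mm above the underside). z up along the socket. Grip the socket. Any yaw.
- collar_center (a point): loose grey collar: plain ring 40 mm across, 27 mm bore, 22 mm high, lying flat with its bore upright, 0.09-0.14 kg. Point: on the axis, half-way up (11 mm). z along the bore. Any yaw.
- bin_tee: fixed blue open-front bin, one of four alike, known by the tee already in it (lying flat in front of x = -25, 37 high). 210 (x) x 140 (y) x 75 mm high, walls and floor 4 mm. Origin: centre of its underside; inside x -101..101, y -66..66, floor z = 4 mm. x points to the high back, -x to the open front (lip 35 mm; sides slope down in front of x = -20). Yaw under 6 degrees.
- bin_elbow: fixed blue open-front bin, one of four alike, known by the elbow already in it (lying flat in front of x = -15, 37 high). 210 (x) x 140 (y) x 75 mm high, walls and floor 4 mm. Origin: centre of its underside; inside x -101..101, y -66..66, floor z = 4 mm. x points to the high back, -x to the open front (lip 35 mm; sides slope down in front of x = -20). Yaw under 6 degrees.
- bin_flange: fixed blue open-front bin, one of four alike, known by the flange already in it (plate down in front of x = -8, 49 high). 210 (x) x 140 (y) x 75 mm high, walls and floor 4 mm. Origin: centre of its underside; inside x -101..101, y -66..66, floor z = 4 mm. x points to the high back, -x to the open front (lip 35 mm; sides slope down in front of x = -20). Yaw under 6 degrees.
- bin_collar: fixed blue open-front bin, one of four alike, known by the collar already in it (flat in front of x = -28, 22 high). 210 (x) x 140 (y) x 75 mm high, walls and floor 4 mm. Origin: centre of its underside; inside x -101..101, y -66..66, floor z = 4 mm. x points to the high back, -x to the open front (lip 35 mm; sides slope down in front of x = -20). Yaw under 6 degrees.
There are look-alikes about, which are no part of the job. What is shaped like the part that bears tee_center but brown is not meant. Leave any purple look-alike of the part that bears collar_center alone.

How it is judged:
At the end, for the whole second after the job is handed in: Each fitting is at rest in the bin of its own kind: its centre within 100 mm (front to back) and 65 mm (side to side) of the bin's middle, at most 9 mm higher than when lying on the bin's floor, and flat within 0.2 rad, the flange plate down (x of tee_center in the frame of bin_tee between -0.1 and 0.1 m and y of tee_center in the frame of bin_tee between -0.065 and 0.065 m and z of tee_center in the frame of bin_tee between 0 and 0.0315 m and angle between the z axis of tee_center and the z axis of bin_tee, either way round below 0.2 rad and linear speed of each of tee, elbow, flange, collar below 0.02 m/s and x of elbow_center in the frame of bin_elbow between -0.1 and 0.1 m and y of elbow_center in the frame of bin_elbow between -0.065 and 0.065 m and z of elbow_center in the frame of bin_elbow between 0 and 0.0315 m and angle between the z axis of elbow_center and the z axis of bin_elbow, either way round below 0.2 rad and x of flange_center in the frame of bin_flange between -0.1 and 0.1 m and y of flange_center in the frame of bin_flange between -0.065 and 0.065 m and z of flange_center in the frame of bin_flange between 0 and 0.0375 m and angle between flange_center's own z axis and vertical below 0.2 rad and x of collar_center in the frame of bin_collar between -0.1 and 0.1 m and y of collar_center in the frame of bin_collar between -0.065 and 0.065 m and z of collar_center in the frame of bin_collar between 0 and 0.024 m and angle between the z axis of collar_center and the z axis of bin_collar, either way round below 0.2 rad); the robot touches nothing.
It fails at once if the tee is dropped or thrown: it moves faster than 0.8 m/s while the fingers do not hold it (linear speed of tee above 0.8 m/s and contact force between the fingers and tee below 0.1 N).
It fails at once if the elbow is dropped or thrown: it moves faster than 0.8 m/s while the fingers do not hold it (linear speed of elbow above 0.8 m/s and contact force between the fingers and elbow below 0.1 N).
It fails at once if the base flange is dropped or thrown: it moves faster than 0.8 m/s while the fingers do not hold it (linear speed of flange above 0.8 m/s and contact force between the fingers and flange below 0.1 N).
It fails at once if the collar is dropped or thrown: it moves faster than 0.8 m/s while the fingers do not hold it (linear speed of collar above 0.8 m/s and contact force between the fingers and collar below 0.1 N).
It also fails if it takes over 106 s, if anything falls off the work surface, if the arm or the gripper's body presses on something with over 40 N, if the wrist force passes 120 N, or if a joint passes its speed limit or range.

## Working session

There is one attempt and no reset: what is moved stays moved. The work goes in short steps, Python scripts to look and compute and a tool call to move; the robot and the scene stay as the last step left them, time stands still between calls to the robot, and variables do not carry over. Pictures are saved under pics/ and viewed, at most 14 in all, crops included, and the job is handed in when it is done.

Besides the shell and the picture viewer there is one more tool, called by a JSON object that holds its "method" and its "body", one argument or row to a line. drive_tool: Moves the arm, as the interface text tells. Its arguments: {"type":"object","properties":{"rows":{"type":"array","items":{"type":"array"}},"jaw":{"type":"number"},"grip_force":{"type":"number"}},"required":["rows"]}

```bash
mkdir -p pics; cat > h.py <<'E'
import numpy as np, cv2
from station import ctrl, vision
def cam(n):
    d=vision.get_image(n); im=d["image"]; f=im.shape[0]/2/np.tan(np.radians(d["vertical_fov"])/2)
    d["K"]=np.array([[f,0,d["cx"]],[0,f,d["cy"]],[0,0,1.]]); d["D"]=np.array(d["dist_coeffs"],float)
    d["R"]=np.array(d["R"]); d["t"]=np.array(d["t"]); return d
def ray(d,uv,z):
    uv=np.asarray(uv,float).reshape(-1,1,2)
    n=cv2.undistortPoints(uv,d["K"],d["D"]).reshape(-1,2)
    v=np.c_[n,np.ones(len(n))]@d["R"]; c=-d["R"].T@d["t"]
    return c+v*((z-c[2])/v[:,2])[:,None]
def proj(d,X):
    return cv2.projectPoints(np.asarray(X,float).reshape(-1,1,3),cv2.Rodrigues(d["R"])[0],d["t"],d["K"],d["D"])[0].reshape(-1,2)
E
python3 - <<'E'
from h import *
import pickle
ds={n:cam(n) for n in("top","side")}
pickle.dump(ds,open("d0.pkl","wb"))
for n,d in ds.items(): cv2.imwrite(f"pics/{n}0.png",cv2.resize(d["image"],(800,600))); print(n,-d["R"].T@d["t"],d["K"][0,0],d["D"])
print(ctrl.finger_overhang,ctrl.get_obs())
E
```

```text
top [0.42100558 0.00436413 1.16175929] 397.4640089541163 [-0.13935357  0.          0.          0.          0.        ]
side [ 0.51394339 -0.7293049   0.85438865] 409.13369989816306 [-0.08768213  0.          0.          0.          0.        ]
0.0726 {'t': 0.1, 'q': array([ 1.02700847e+00,  5.32852035e-02,  1.61417871e+00, -1.33766192e-05,
        1.47599699e+00, -1.19010146e-01]), 'dq': array([-0.00013764, -0.00172845, -0.00409276,  0.00109203,  0.00278253,
        0.00070826]), 'effort': array([ 2.08585830e-04, -3.94903314e+01, -3.71363640e+01, -1.49836505e-04,
        3.91161288e-03, -2.06441507e-05]), 'tool_pos': array([0.25735379, 0.56907569, 0.30277617]), 'tool_rot': array([-6.62106453e-01, -3.07041884e+00,  2.78124560e-03]), 'contact_force': array([-0.68747862, -0.10296512,  1.0360966 ]), 'wrist_torque': array([ 0.06477876, -0.02974944,  0.03259151]), 'grip_force': 0.0, 'opening': 0.08539557527593684}
```

View pics/top0.png

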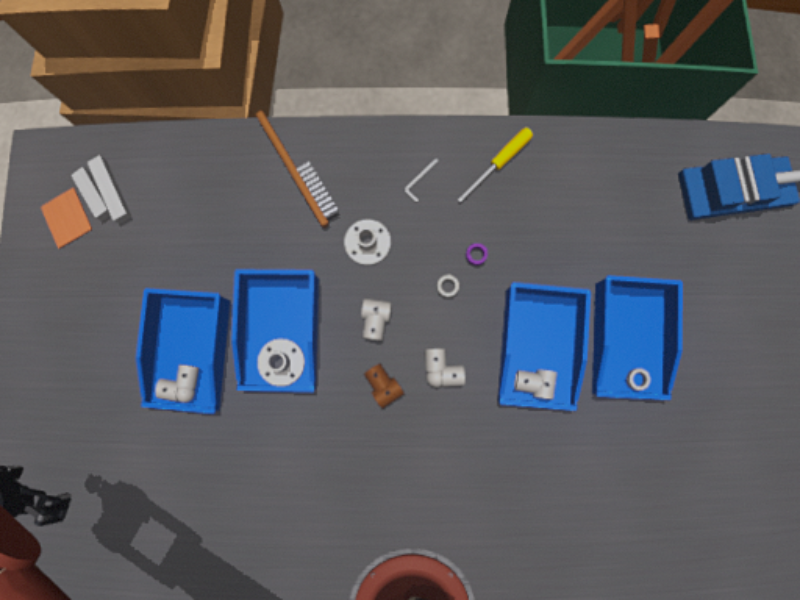

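View pics/side0.png

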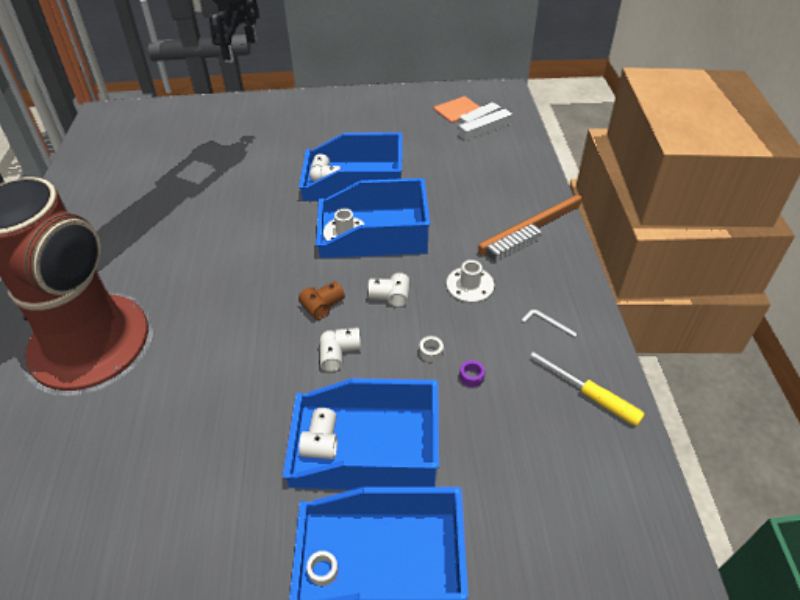

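The loose grey parts in the 800x600 top view are:
- flange (367,242)
- tee (376,319)
- elbow (443,368)
- collar (448,286)

The look-alikes are the brown tee (383,386) and the purple ring (477,254). They have the wrong colours, so I'll leave them alone. The bins, left to right, are elbow, flange, tee and collar. Next I'll take an enlarged crop and measure.

```bash
python3 - <<'E'
from h import *
import pickle
ds=pickle.load(open("d0.pkl","rb")); d=ds["top"]; im=d["image"]
cv2.imwrite("pics/crop0.png",cv2.resize(im[130:280,205:325],(480,600),interpolation=cv2.INTER_CUBIC))
cv2.imwrite("pics/bins0.png",np.vstack([cv2.resize(im[165:270,80:210],(0,0),fx=2.8,fy=2.8,interpolation=2),cv2.resize(im[165:270,312:442],(0,0),fx=2.8,fy=2.8,interpolation=2)]))
hsv=cv2.cvtColor(im,cv2.COLOR_BGR2HSV)
g=((hsv[...,1]<60)&(hsv[...,2]>120)).astype(np.uint8)*255
for c in cv2.findContours(g,cv2.RETR_EXTERNAL,cv2.CHAIN_APPROX_NONE)[0]:
    if cv2.contourArea(c)<60: continue
    r=cv2.minAreaRect(c); 
    if not 70<r[0][0]<450 or not 130<r[0][1]<280: continue
    x=ray(d,[r[0]],0.018)[0]; print("grey",np.round(r[0],1),np.round(r[1],1),round(r[2],1),cv2.contourArea(c),"xyz.018",x.round(4), "poly",ray(d,cv2.approxPolyDP(c,2.2,True).reshape(-1,2),.018)[:,:2].round(3).tolist())
b=((hsv[...,0]>100)&(hsv[...,0]<125)&(hsv[...,1]>150)).astype(np.uint8)*255
b=cv2.morphologyEx(b,cv2.MORPH_CLOSE,np.ones((3,3)))
for c in cv2.findContours(b,cv2.RETR_EXTERNAL,cv2.CHAIN_APPROX_NONE)[0]:
    if cv2.contourArea(c)<1500: continue
    p=cv2.approxPolyDP(c,3,True).reshape(-1,2); print("blue",p.tolist(),ray(d,p,.075)[:,:2].round(3).tolist(),ray(d,p,.0)[:,:2].round(3).tolist())
E
```

```text
grey [342.  245.5] [17. 26.] 90.0 321.0 xyz.018 [ 0.4179 -0.2261  0.018 ] poly [[0.437, -0.192], [0.411, -0.194], [0.393, -0.258], [0.439, -0.265]]
grey [409.  242.5] [13. 12.] 90.0 126.5 xyz.018 [ 0.4239 -0.4247  0.018 ] poly [[0.443, -0.416], [0.417, -0.406], [0.405, -0.427], [0.428, -0.443]]
grey [112.1 244.1] [22.9 23.7] 11.3 351.0 xyz.018 [0.4219 0.4428 0.018 ] poly [[0.449, 0.404], [0.452, 0.435], [0.422, 0.443], [0.425, 0.474], [0.396, 0.479], [0.391, 0.415]]
grey [285.  234.5] [23. 24.] 90.0 380.0 xyz.018 [ 0.4506 -0.0623  0.018 ] poly [[0.484, -0.028], [0.421, -0.033], [0.42, -0.096], [0.452, -0.091], [0.449, -0.065], [0.484, -0.057]]
grey [179.5 231.5] [29. 29.] 90.0 670.0 xyz.018 [0.4597 0.2422 0.018 ] poly [[0.502, 0.256], [0.487, 0.277], [0.449, 0.285], [0.421, 0.261], [0.418, 0.228], [0.432, 0.208], [0.467, 0.2], [0.499, 0.224]]
grey [240.  203.5] [25. 18.] 90.0 329.5 xyz.018 [0.5406 0.067  0.018 ] poly [[0.577, 0.088], [0.51, 0.09], [0.504, 0.058], [0.568, 0.041]]
grey [286.5 182. ] [13.4 13.4] 45.0 142.0 xyz.018 [ 0.603  -0.0683  0.018 ] poly [[0.624, -0.067], [0.612,
[... 1406 characters left out ...]
 122], [482, 131], [475, 129], [468, 101], [455, 103], [455, 110], [438, 108], [435, 113], [441, 139], [511, 129], [508, 117], [498, 118], [496, 109], [506, 108]] [[0.843, -0.735], [0.843, -0.654], [0.774, -0.665], [0.746, -0.649], [0.752, -0.627], [0.838, -0.613], [0.83, -0.57], [0.809, -0.568], [0.813, -0.515], [0.798, -0.504], [0.719, -0.516], [0.755, -0.748], [0.793, -0.742], [0.788, -0.707], [0.816, -0.704], [0.821, -0.739]] [[0.872, -0.786], [0.872, -0.699], [0.799, -0.711], [0.768, -0.694], [0.774, -0.67], [0.867, -0.656], [0.859, -0.61], [0.835, -0.608], [0.84, -0.551], [0.824, -0.539], [0.74, -0.552], [0.778, -0.8], [0.818, -0.794], [0.813, -0.756], [0.844, -0.753], [0.849, -0.791]]
```

View pics/crop0.png

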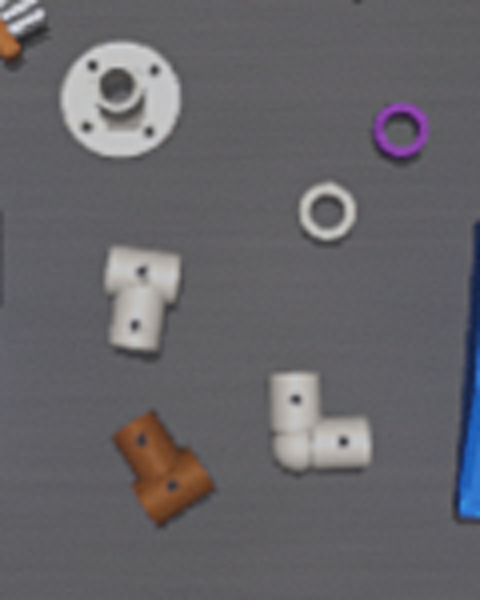

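View pics/bins0.png

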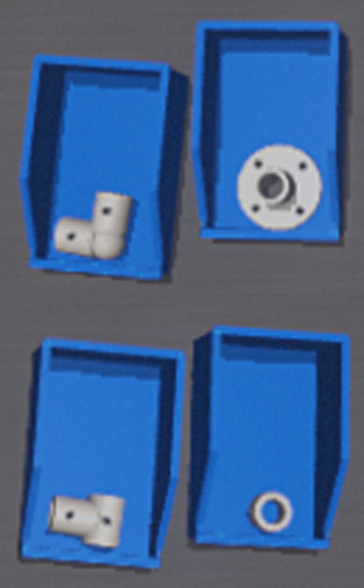

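The crop confirms the targets: flange socket (119,88), collar (328,211), tee screw dots (142,271) and (135,325), elbow dots (295,399) and (343,441). The brown tee and the purple ring are separate from these. The bins crop shows elbow and flange in the top row, tee and collar in the bottom row. Next I'll compute the grasp points.

```bash
python3 - <<'E'
from h import *
import pickle
d=pickle.load(open("d0.pkl","rb"))["top"]
P=lambda u,v,z:ray(d,[[205+(u+.5)/4-.5,130+(v+.5)/4-.5]],z)[0][:2].round(4)
print("flange",P(119,88,.049),P(121,99,.005),"collar",P(328,211,.015))
print("tee sleeve,branch",P(142,271,.037),P(135,325,.037))
print("tee branch mouth mid",P(134,350,.018))
print("elbow dots up,right",P(295,399,.037),P(343,441,.037), "mouths",P(295,374,.018),P(370,443,.018),"corner",P(293,447,.037))
def bin(p,q,o):
    a=ray(d,[[o[0]+p[0]/2.8,o[1]+p[1]/2.8],[o[0]+q[0]/2.8,o[1]+q[1]/2.8]],.075)[:,:2]; y=a[0]-a[1]; w=np.linalg.norm(y); y/=w; x=np.array([y[1],-y[0]])
    c=a.mean(0)-.105*x; print("bin w",w.round(3),"c",c.round(4),"yaw",np.degrees(np.arctan2(x[1],x[0])).round(1),"at +.043",(c+.043*x).round(4))
bin((36,56),(168,65),(80,165));bin((197,22),(337,24),(80,165));bin((45,44),(183,57),(312,165));bin((210,34),(349,43),(312,165))
E
```

```text
flange [0.687 0.082] [0.6891 0.0835] collar [ 0.6024 -0.0688]
tee sleeve,branch [0.5562 0.0657] [0.5175 0.0706]
tee branch mouth mid [0.5011 0.0724]
elbow dots up,right [ 0.4647 -0.0426] [ 0.4349 -0.0762] mouths [ 0.4834 -0.0435] [ 0.4336 -0.0969] corner [ 0.4309 -0.0409]
bin w 0.14 c [0.4789 0.4226] yaw -4.1 at +.043 [0.5218 0.4195]
bin w 0.142 c [0.5155 0.2483] yaw -1.3 at +.043 [0.5585 0.2473]
bin w 0.139 c [ 0.4859 -0.2396] yaw -5.5 at +.043 [ 0.5287 -0.2438]
bin w 0.146 c [ 0.4976 -0.4142] yaw -3.6 at +.043 [ 0.5405 -0.4168]
```

{"method": "drive_tool", "body": {
  "rows": [
    [[0, 0, 0], -0.141],
    [[0, 0, 0], -0.141],
    [[0, 0, 0], -0.142],
    [[-0.033, -0.037, 0], 0],
    [[-0.033, -0.037, 0], 0],
    [[-0.033, -0.037, 0], 0],
    [[-0.033, -0.037, 0], 0],
    [[-0.033, -0.037, 0], 0],
    [[-0.033, -0.037, 0], 0],
    [[-0.033, -0.037, 0], 0]
  ],
  "jaw": 0
}}

```text
t: 1.1
tool_pos: [0.4892, 0.3084, 0.3034]
tool_rot: [-0.001, -3.141, 0.0]
contact_force: [0.2, -0.0, 0.8]
opening: 0.0859
grip_force: 0.0
```

{"method": "drive_tool", "body": {
  "rows": [
    [[-0.033, -0.037, 0], 0],
    [[-0.033, -0.037, 0], 0],
    [[-0.033, -0.037, 0], 0],
    [[-0.033, -0.037, 0], 0],
    [[-0.033, -0.037, 0], 0],
    [[-0.033, -0.037, 0], 0],
    [[0, 0, 0], 0],
    [[0, 0, 0], 0],
    [[0, 0, 0], 0]
  ]
}}

```text
t: 2.0
tool_pos: [0.6856, 0.0888, 0.3034]
tool_rot: [-0.0, -3.14, -0.001]
contact_force: [0.7, 0.2, 0.0]
opening: 0.0852
grip_force: 0.0
```

Tracking is exact. I'll take a wrist picture to check the offsets.

```bash
python3 - <<'E'
from h import *
d=cam("wrist"); im=d["image"]; 
for n,X in dict(fl=[.687,.0825,.049],co=[.6024,-.0688,.022],tee=[.5562,.0657,.037],br=[.5175,.0706,.037],tip=[.6856,.0888,.23]).items():
    p=proj(d,X)[0]; print(n,p.round(0)); cv2.drawMarker(im,tuple(int(v) for v in p),(0,0,255),0,12,1)
cv2.imwrite("pics/w1.png",im)
E
```

```text
fl [250. 175.]
co [128. 104.]
tee [235.  60.]
br [238.  22.]
tip [255. 249.]
```

View pics/w1.png

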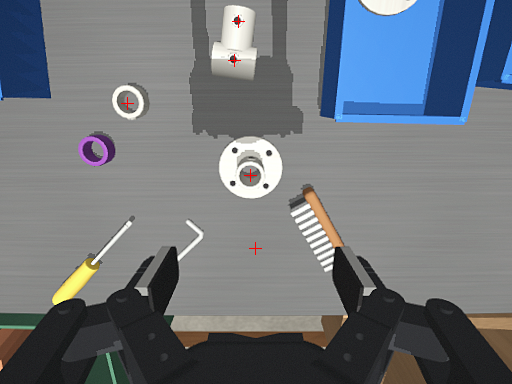

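The wrist view (t≈2.0 s) shows the projected points on the real features: flange socket (250,175), collar (128,104), and the tee dots (237,20) and (234,59). I'll grasp the flange first.

{"method": "drive_tool", "body": {
  "rows": [
    [[-0.0015, -0.006, 0.045], 0],
    [[0, 0, 0.05], 0],
    [[0, 0, 0.05], 0],
    [[0, 0, 0.04], 0],
    [[0, 0, 0.02], 0],
    [[0, 0, 0.011], 0],
    [[0, 0, 0], 0]
  ]
}}

```text
t: 2.75
tool_pos: [0.6864, 0.0832, 0.0865]
tool_rot: [0.001, -3.139, -0.0]
contact_force: [-0.1, -0.8, -0.0]
opening: 0.0856
grip_force: 0.0
```

{"method": "drive_tool", "body": {
  "rows": [
    [[0, 0, 0], 0],
    [[0, 0, 0], 0],
    [[0, 0, 0], 0],
    [[0, 0, 0], 0],
    [[0, 0, 0], 0],
    [[0, 0, 0], 0],
    [[0, 0, 0], 0],
    [[0, 0, 0], 0]
  ],
  "jaw": 1,
  "grip_force": 60
}}

```text
t: 3.55
tool_pos: [0.6889, 0.0822, 0.0901]
tool_rot: [0.002, 3.138, 0.001]
contact_force: [-0.2, 1.4, 5.5]
opening: 0.0349
grip_force: 60.8
```

{"method": "drive_tool", "body": {
  "rows": [
    [[0, 0, -0.005], 0],
    [[0, 0, -0.015], 0],
    [[0, 0, -0.03], 0],
    [[0, 0, -0.035], 0],
    [[0, 0, -0.025], 0],
    [[0, 0, -0.01], 0],
    [[0, 0, 0], 0],
    [[0, 0, 0], 0]
  ]
}}

```text
t: 4.35
tool_pos: [0.6868, 0.0821, 0.2062]
tool_rot: [-0.001, -3.139, 0.0]
contact_force: [0.5, -0.8, -3.8]
opening: 0.035
grip_force: 60.2
```

```bash
python3 - <<'E'
from h import *
o=ctrl.get_obs(); print(o)
im=cam("side")["image"]; cv2.imwrite("pics/s1.png",cv2.resize(im[100:260,180:360],(720,600)))
E
```

```text
{'t': 4.35, 'q': array([ 1.14312504e-02,  2.78717232e-01,  1.52667374e+00, -2.34816670e-05,
        1.33887409e+00, -1.55851601e+00]), 'dq': array([-0.0004704 ,  0.01926203,  0.02246538, -0.00060229,  0.00120277,
       -0.00029154]), 'effort': array([ 2.60480934e-03, -5.11956704e+01, -3.84298289e+01, -1.73774724e-04,
       -3.68151802e-02, -2.76059529e-05]), 'tool_pos': array([0.68681497, 0.08205162, 0.20619646]), 'tool_rot': array([-1.32405730e-03, -3.13892042e+00,  8.55778946e-05]), 'contact_force': array([ 0.544733  , -0.80942022, -3.76784707]), 'wrist_torque': array([-0.00179652, -0.02965447, -0.03184376]), 'grip_force': 60.19656803458929, 'opening': 0.035042999892919334}
```

View pics/s1.png

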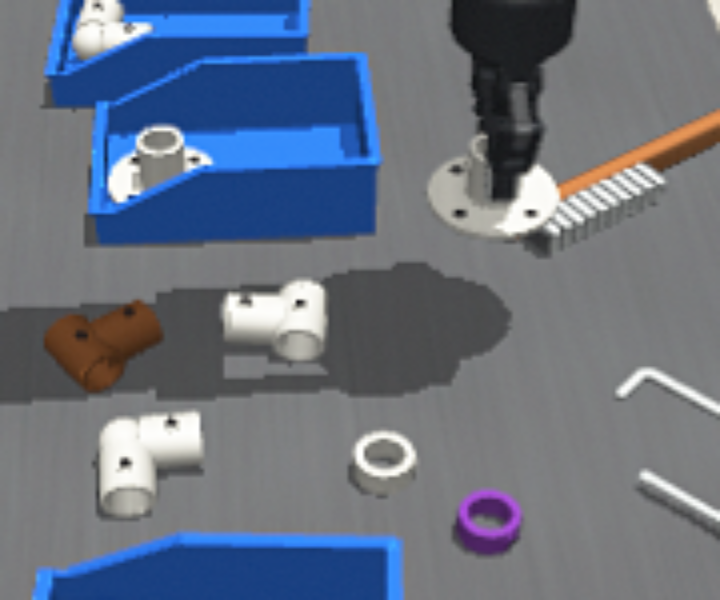

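The side view shows the flange held level at crop (495,190), with the fingertips just above its plate. I'll carry it to bin_flange.

{"method": "drive_tool", "body": {
  "rows": [
    [[0.015, 0.02, 0], 0],
    [[0.026, 0.034, 0], 0],
    [[0.03, 0.039, 0], 0],
    [[0.03, 0.039, 0], 0],
    [[0.018, 0.023, 0], 0],
    [[0.007, 0.01, 0], 0],
    [[0, 0, 0], 0],
    [[0, 0, 0], 0]
  ]
}}

```text
t: 5.2
tool_pos: [0.562, 0.2465, 0.207]
tool_rot: [-0.002, -3.141, 0.002]
contact_force: [0.4, -0.8, -3.0]
opening: 0.035
grip_force: 60.4
```

```bash
python3 - <<'E'
from h import *
print(ctrl.get_obs()['tool_pos'])
im=np.vstack([cam("wrist")["image"][:,60:460],]); t=cv2.resize(cam("top")["image"][150:270,140:240],(320,384))
cv2.imwrite("pics/w2.png",np.hstack([im,t]))
E
```

```text
[0.5620481  0.24648645 0.20695342]
```

View pics/w2.png

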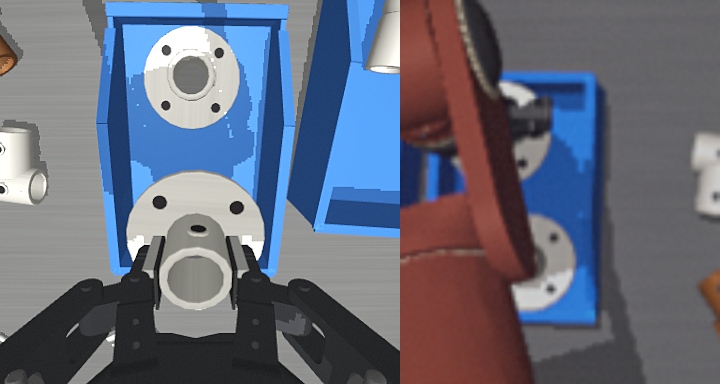

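The wrist view shows the flange held over the empty rear half of bin_flange, with the stock flange at (190,75). I'll lower it.

{"method": "drive_tool", "body": {
  "rows": [
    [[0, 0, 0.02], 0],
    [[0, 0, 0.035], 0],
    [[0, 0, 0.03], 0],
    [[0, 0, 0.015], 0],
    [[0, 0, 0.008], 0],
    [[0, 0, 0.003], 0],
    [[0, 0, 0.002], 0],
    [[0, 0, 0.002], 0],
    [[0, 0, 0], 0]
  ]
}}

```text
t: 6.2
tool_pos: [0.5626, 0.2474, 0.0941]
tool_rot: [0.001, 3.139, 0.001]
contact_force: [0.1, 0.1, -2.5]
opening: 0.0349
grip_force: 60.5
```

{"method": "drive_tool", "body": {
  "rows": [
    [[0, 0, 0.0015], 0],
    [[0, 0, 0], 0],
    [[0, 0, 0.0015], 0],
    [[0, 0, 0], 0]
  ]
}}

```text
t: 6.6
tool_pos: [0.5627, 0.2475, 0.094]
tool_rot: [0.001, 3.141, -0.0]
contact_force: [-9.0, -3.2, 15.3]
opening: 0.0352
grip_force: 62.4
```

{"method": "drive_tool", "body": {
  "rows": [
    [[0, 0, 0], 0],
    [[0, 0, 0], 0],
    [[0, 0, 0], 0],
    [[0, 0, 0], 0],
    [[0, 0, 0], 0]
  ],
  "jaw": 0.25
}}

```text
t: 7.1
tool_pos: [0.5619, 0.2471, 0.0898]
tool_rot: [-0.001, -3.142, 0.0]
contact_force: [-0.2, -0.9, 1.8]
opening: 0.0639
grip_force: 0.0
```

{"method": "drive_tool", "body": {
  "rows": [
    [[0, 0, -0.01], 0],
    [[0, 0, -0.03], 0],
    [[0, 0, -0.05], 0],
    [[0, 0, -0.05], 0],
    [[0, 0, -0.02], 0],
    [[0, 0, 0], 0]
  ]
}}

```text
t: 7.7
tool_pos: [0.5639, 0.2481, 0.2563]
tool_rot: [0.001, 3.132, 0.005]
contact_force: [0.0, -0.2, -0.1]
opening: 0.0641
grip_force: 0.0
```

{"method": "drive_tool", "body": {
  "rows": [
    [[0.01, -0.04, 0.01], 0],
    [[0.011, -0.046, 0.01], 0],
    [[0.011, -0.046, 0.01], 0],
    [[0.011, -0.045, 0.01], 0],
    [[0, 0, 0.01], 0.125],
    [[0, 0, 0], 0],
    [[0, 0, 0], 0],
    [[0, 0, 0], 0]
  ],
  "jaw": 0
}}

```text
t: 8.5
tool_pos: [0.5189, 0.071, 0.2]
tool_rot: [0.193, 3.136, 0.0]
contact_force: [0.3, 0.3, 0.6]
opening: 0.0852
grip_force: 0.0
```

```bash
python3 - <<'E'
from h import *
for i in range(3): print(ctrl.get_obs()['tool_pos'])
d=cam("wrist"); im=d["image"]
for X in [[.5562,.0657,.037],[.5175,.0706,.037],[.519,.0704,.037]]:
    p=proj(d,X)[0]; print(p.round(0)); cv2.drawMarker(im,tuple(int(v) for v in p),(0,0,255),0,12,1)
cv2.imwrite("pics/w3.png",im)
E
```

```text
[0.51885692 0.07100328 0.20002184]
[0.51885692 0.07100328 0.20002184]
[0.51885692 0.07100328 0.20002184]
[255. 236.]
[255. 197.]
[255. 199.]
```

View pics/w3.png

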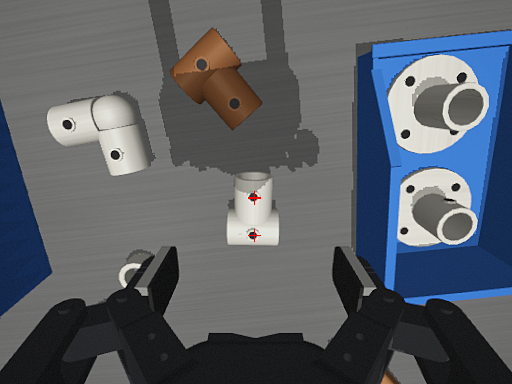

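The markers sit on the tee's dots at (255,197) and (255,236), and the tee is aligned with the jaws. Both flanges lie flat side by side in bin_flange. I'll descend on the tee branch.

{"method": "drive_tool", "body": {
  "rows": [
    [[0, 0, 0.03], 0],
    [[0, 0, 0.04], 0],
    [[0, 0, 0.03], 0],
    [[0, 0, 0.015], 0],
    [[0, 0, 0.007], 0],
    [[0, 0, 0], 0]
  ]
}}

```text
t: 9.15
tool_pos: [0.5189, 0.0705, 0.0779]
tool_rot: [-0.196, -3.135, 0.0]
contact_force: [0.7, -0.2, -0.5]
opening: 0.0855
grip_force: 0.0
```

{"method": "drive_tool", "body": {
  "rows": [
    [[0, 0, 0], 0],
    [[0, 0, 0], 0],
    [[0, 0, 0], 0],
    [[0, 0, 0], 0],
    [[0, 0, 0], 0],
    [[0, 0, 0], 0],
    [[0, 0, 0], 0]
  ],
  "jaw": 1,
  "grip_force": 60
}}

```text
t: 9.85
tool_pos: [0.5197, 0.07, 0.0795]
tool_rot: [0.197, 3.133, -0.0]
contact_force: [-0.9, -1.4, 6.3]
opening: 0.0351
grip_force: 59.5
```

{"method": "drive_tool", "body": {
  "rows": [
    [[0, 0, -0.005], 0],
    [[0, 0, -0.015], 0],
    [[0, 0, -0.03], 0],
    [[0, 0, -0.035], 0],
    [[0, 0, -0.025], 0],
    [[0, 0, -0.01], 0],
    [[0, 0, 0], 0],
    [[0, 0, 0], 0]
  ]
}}

```text
t: 10.65
tool_pos: [0.5178, 0.0703, 0.1965]
tool_rot: [-0.197, -3.133, 0.0]
contact_force: [-0.7, -0.4, -3.7]
opening: 0.035
grip_force: 60.3
```

The tee is held. I'll carry it to bin_tee.

{"method": "drive_tool", "body": {
  "rows": [
    [[-0.002, -0.02, 0], 0],
    [[-0.004, -0.035, 0], 0],
    [[-0.005, -0.048, 0], 0],
    [[-0.005, -0.048, 0], 0],
    [[-0.005, -0.048, 0], 0],
    [[-0.005, -0.048, 0], 0],
    [[-0.003, -0.035, 0], 0],
    [[-0.002, -0.02, 0], 0],
    [[0, -0.0085, 0], 0],
    [[0, 0, 0], 0]
  ]
}}

```text
t: 11.65
tool_pos: [0.5096, -0.2419, 0.1959]
tool_rot: [-0.2, -3.132, -0.003]
contact_force: [0.9, 0.2, -3.6]
opening: 0.0355
grip_force: 60.5
```

```bash
python3 - <<'E'
from h import *
cv2.imwrite("pics/w4.png",cam("wrist")["image"])
E
```

```text
(no output)
```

View pics/w4.png

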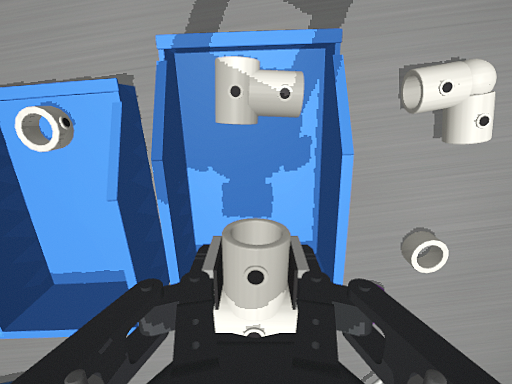

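The wrist view shows the tee held upright, with its mouth at (256,240), over the free rear part of bin_tee. The stock tee is at (255,90). I'll lower it.

{"method": "drive_tool", "body": {
  "rows": [
    [[0, 0, 0.02], 0],
    [[0, 0, 0.035], 0],
    [[0, 0, 0.03], 0],
    [[0, 0, 0.015], 0],
    [[0, 0, 0.008], 0],
    [[0, 0, 0.003], 0],
    [[0, 0, 0.002], 0],
    [[0, 0, 0.001], 0],
    [[0, 0, 0], 0]
  ]
}}

```text
t: 12.6
tool_pos: [0.5111, -0.2421, 0.085]
tool_rot: [0.197, 3.134, -0.002]
contact_force: [0.1, -0.3, -2.9]
opening: 0.035
grip_force: 60.5
```

{"method": "drive_tool", "body": {
  "rows": [
    [[0, 0, 0.0015], 0],
    [[0, 0, 0], 0]
  ]
}}

```text
t: 12.8
tool_pos: [0.5111, -0.2422, 0.0836]
tool_rot: [0.198, 3.134, -0.001]
contact_force: [-0.9, 1.7, 1.7]
opening: 0.0352
grip_force: 61.1
```

{"method": "drive_tool", "body": {
  "rows": [
    [[0, 0, 0.0005], 0],
    [[0, 0, 0], 0]
  ]
}}

```text
t: 13.0
tool_pos: [0.5111, -0.2422, 0.0835]
tool_rot: [0.197, 3.134, -0.001]
contact_force: [-2.4, 0.4, 6.0]
opening: 0.0354
grip_force: 61.5
```

{"method": "drive_tool", "body": {
  "rows": [
    [[0, 0, 0], 0],
    [[0, 0, 0], 0],
    [[0, 0, 0], 0],
    [[0, 0, 0], 0],
    [[0, 0, 0], 0]
  ],
  "jaw": 0.25
}}

```text
t: 13.5
tool_pos: [0.5105, -0.2418, 0.0819]
tool_rot: [0.198, 3.135, -0.0]
contact_force: [0.8, -0.6, -0.0]
opening: 0.0641
grip_force: 0.0
```

{"method": "drive_tool", "body": {
  "rows": [
    [[0, 0, -0.01], 0],
    [[0, 0, -0.03], 0],
    [[0, 0, -0.05], 0],
    [[0, 0, -0.03], 0],
    [[0, 0, 0], -0.125],
    [[0, 0, 0], 0],
    [[0, 0, 0], 0]
  ]
}}

```text
t: 14.2
tool_pos: [0.5101, -0.2414, 0.2016]
tool_rot: [-0.005, -3.141, -0.001]
contact_force: [-0.4, -0.0, 0.3]
opening: 0.0641
grip_force: 0.0
```

{"method": "drive_tool", "body": {
  "rows": [
    [[-0.018, 0.034, 0], 0],
    [[-0.022, 0.041, 0], 0],
    [[-0.022, 0.041, 0], 0],
    [[-0.02, 0.038, 0], 0],
    [[-0.0103, 0.0186, 0], 0],
    [[0, 0, 0], 0],
    [[0, 0, 0], 0]
  ],
  "jaw": 0
}}

```text
t: 14.9
tool_pos: [0.6023, -0.0689, 0.2005]
tool_rot: [-0.002, -3.139, -0.0]
contact_force: [0.3, 0.5, 0.0]
opening: 0.0861
grip_force: 0.0
```

```bash
python3 - <<'E'
from h import *
print(ctrl.get_obs()['tool_pos'])
d=cam("wrist"); im=d["image"]
for X in [[.6024,-.0688,.022],[.529,-.244,.041],[.4647,-.0426,.037],[.4349,-.0762,.037]]:
    p=proj(d,X)[0]; print(p.round(0)); cv2.drawMarker(im,tuple(int(v) for v in p),(0,0,255),0,12,1)
cv2.imwrite("pics/w5.png",im)
E
```

```text
[ 0.60226284 -0.06889781  0.20051177]
[255. 194.]
[ 44. 117.]
[290.  28.]
[245. -17.]
```

View pics/w5.png

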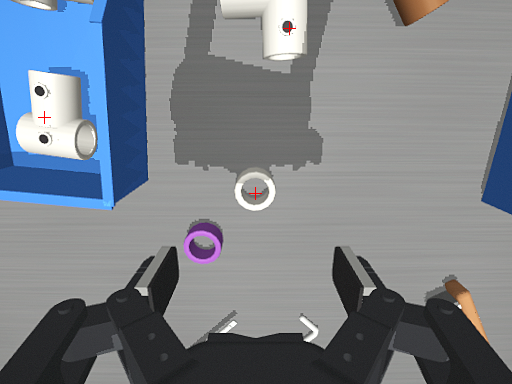

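The wrist view shows the grey collar at (255,190), on the marker. The purple ring at (203,242) is clear of the finger path, and the tee lies flat in its bin at (55,115). I'll grasp the collar.

{"method": "drive_tool", "body": {
  "rows": [
    [[0.001, 0, 0.03], 0],
    [[0, 0, 0.04], 0],
    [[0, 0, 0.03], 0],
    [[0, 0, 0.016], 0],
    [[0, 0, 0.008], 0],
    [[0, 0, 0], 0]
  ]
}}

```text
t: 15.55
tool_pos: [0.6015, -0.0697, 0.0774]
tool_rot: [-0.003, -3.14, -0.0]
contact_force: [-0.3, -0.5, -0.3]
opening: 0.0855
grip_force: 0.0
```

{"method": "drive_tool", "body": {
  "rows": [
    [[0, 0, 0], 0],
    [[0, 0, 0], 0],
    [[0, 0, 0], 0],
    [[0, 0, 0], 0],
    [[0, 0, 0], 0],
    [[0, 0, 0], 0],
    [[0, 0, 0], 0]
  ],
  "jaw": 1,
  "grip_force": 45
}}

```text
t: 16.25
tool_pos: [0.603, -0.0693, 0.0799]
tool_rot: [0.001, 3.139, -0.001]
contact_force: [-2.5, -0.2, 6.1]
opening: 0.0385
grip_force: 44.8
```

{"method": "drive_tool", "body": {
  "rows": [
    [[0, 0, -0.005], 0],
    [[0, 0, -0.015], 0],
    [[0, 0, -0.03], 0],
    [[0, 0, -0.035], 0],
    [[0, 0, -0.025], 0],
    [[0, 0, -0.01], 0],
    [[0, 0, 0], 0],
    [[0, 0, 0], 0]
  ]
}}

```text
t: 17.05
tool_pos: [0.6012, -0.069, 0.1967]
tool_rot: [-0.001, -3.14, -0.001]
contact_force: [0.4, -0.5, -1.9]
opening: 0.0386
grip_force: 45.4
```

{"method": "drive_tool", "body": {
  "rows": [
    [[0.003, -0.018, 0], 0],
    [[0.006, -0.035, 0], 0],
    [[0.008, -0.048, 0], 0],
    [[0.008, -0.048, 0], 0],
    [[0.008, -0.048, 0], 0],
    [[0.008, -0.048, 0], 0],
    [[0.008, -0.045, 0], 0],
    [[0.007, -0.035, 0], 0],
    [[0.005, -0.023, 0], 0],
    [[0, 0, 0], 0]
  ]
}}

```text
t: 18.05
tool_pos: [0.5386, -0.4195, 0.1949]
tool_rot: [-0.007, -3.138, -0.003]
contact_force: [0.2, 0.2, -1.0]
opening: 0.0383
grip_force: 45.5
```

```bash
python3 - <<'E'
from h import *
print(ctrl.get_obs()['tool_pos'])
cv2.imwrite("pics/w6.png",cam("wrist")["image"])
E
```

```text
[ 0.53864603 -0.41949633  0.1949205 ]
```

View pics/w6.png

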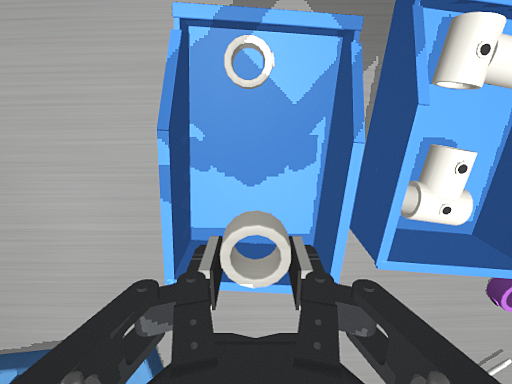

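The wrist view shows the collar held flat at (255,250) in the back half of bin_collar, with the stock collar at (249,62). I'll shift 10 mm forward to clear the back wall and lower it.

{"method": "drive_tool", "body": {
  "rows": [
    [[0.01, 0, 0.02], 0],
    [[0, 0, 0.035], 0],
    [[0, 0, 0.03], 0],
    [[0, 0, 0.015], 0],
    [[0, 0, 0.007], 0],
    [[0, 0, 0.003], 0],
    [[0, 0, 0.002], 0],
    [[0, 0, 0.001], 0],
    [[0, 0, 0], 0],
    [[0, 0, 0], 0]
  ]
}}

```text
t: 19.1
tool_pos: [0.531, -0.4175, 0.0859]
tool_rot: [0.001, 3.14, -0.002]
contact_force: [0.5, -0.3, -1.1]
opening: 0.0381
grip_force: 45.5
```

{"method": "drive_tool", "body": {
  "rows": [
    [[0, 0, 0.001], 0],
    [[0, 0, 0], 0]
  ]
}}

```text
t: 19.3
tool_pos: [0.5306, -0.4171, 0.084]
tool_rot: [0.001, 3.142, -0.0]
contact_force: [-0.3, 0.3, -1.6]
opening: 0.0378
grip_force: 45.5
```

{"method": "drive_tool", "body": {
  "rows": [
    [[0, 0, 0.001], 0],
    [[0, 0, 0], 0],
    [[0, 0, 0.001], 0],
    [[0, 0, 0], 0]
  ]
}}

```text
t: 19.7
tool_pos: [0.5307, -0.4173, 0.0838]
tool_rot: [-0.001, -3.141, -0.001]
contact_force: [-4.6, 5.1, 10.7]
opening: 0.0378
grip_force: 46.5
```

{"method": "drive_tool", "body": {
  "rows": [
    [[0, 0, 0], 0],
    [[0, 0, 0], 0],
    [[0, 0, 0], 0],
    [[0, 0, 0], 0],
    [[0, 0, 0], 0]
  ],
  "jaw": 0.25
}}

```text
t: 20.2
tool_pos: [0.5308, -0.4177, 0.082]
tool_rot: [0.002, 3.141, -0.002]
contact_force: [-0.2, -3.3, 0.3]
opening: 0.0639
grip_force: 0.0
```

{"method": "drive_tool", "body": {
  "rows": [
    [[0, 0, -0.01], 0],
    [[0, 0, -0.03], 0],
    [[0, 0, -0.05], 0],
    [[0, 0, -0.03], 0],
    [[0, 0, 0], 0],
    [[0, 0, 0], 0]
  ]
}}

```text
t: 20.8
tool_pos: [0.5309, -0.4169, 0.2029]
tool_rot: [0.001, 3.141, -0.0]
contact_force: [0.7, 0.6, -0.0]
opening: 0.064
grip_force: 0.0
```

{"method": "drive_tool", "body": {
  "rows": [
    [[0.004, 0.024, 0], 0],
    [[0.008, 0.046, 0], 0],
    [[0.008, 0.048, 0], 0],
    [[0.008, 0.048, 0], 0],
    [[0.008, 0.048, 0], 0],
    [[0.008, 0.048, 0], 0],
    [[0.008, 0.048, 0], 0],
    [[0.008, 0.044, 0], 0],
    [[0.004, 0.02, 0], 0],
    [[0, 0, 0], 0]
  ],
  "jaw": 0
}}

```text
t: 21.8
tool_pos: [0.465, -0.0403, 0.1993]
tool_rot: [0.005, -3.137, -0.003]
contact_force: [-0.1, 0.4, -0.9]
opening: 0.0857
grip_force: 0.0
```

{"method": "drive_tool", "body": {
  "rows": [
    [[0, 0, 0], 0],
    [[0, 0, 0], 0]
  ]
}}

```text
t: 22.0
tool_pos: [0.4667, -0.0438, 0.201]
tool_rot: [-0.003, -3.14, -0.0]
contact_force: [0.3, -0.5, -0.1]
opening: 0.0855
grip_force: 0.0
```

```bash
python3 - <<'E'
from h import *
print(ctrl.get_obs()['tool_pos'])
d=cam("wrist"); im=d["image"]
for X in [[.467,-.0427,.037],[.4647,-.0426,.037],[.4349,-.0762,.037]]:
    p=proj(d,X)[0]; print(p.round(0)); cv2.drawMarker(im,tuple(int(v) for v in p),(0,0,255),0,12,1)
g=cv2.inRange(im,(0,0,0),(60,60,60))
cv2.imwrite("pics/w7.png",im)
E
```

```text
[ 0.46672367 -0.04378484  0.20104635]
[256. 199.]
[256. 196.]
[218. 164.]
```

View pics/w7.png

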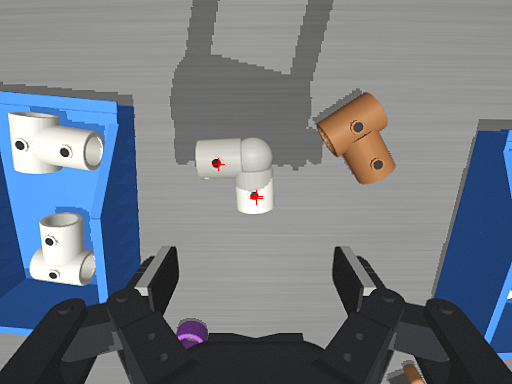

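The wrist view shows the elbow leg centred at (255,197) on the marker, and the brown tee at (355,140) is clear of the fingers. I'll grasp the elbow.

{"method": "drive_tool", "body": {
  "rows": [
    [[0, 0.001, 0.03], 0],
    [[0, 0, 0.04], 0],
    [[0, 0, 0.03], 0],
    [[0, 0, 0.016], 0],
    [[0, 0, 0.007], 0],
    [[0, 0, 0], 0]
  ]
}}

```text
t: 22.65
tool_pos: [0.4665, -0.0427, 0.078]
tool_rot: [-0.003, -3.139, -0.001]
contact_force: [-0.2, 0.3, 0.3]
opening: 0.0851
grip_force: 0.0
```

{"method": "drive_tool", "body": {
  "rows": [
    [[0, 0, 0], 0],
    [[0, 0, 0], 0],
    [[0, 0, 0], 0],
    [[0, 0, 0], 0],
    [[0, 0, 0], 0],
    [[0, 0, 0], 0],
    [[0, 0, 0], 0]
  ],
  "jaw": 1,
  "grip_force": 70
}}

```text
t: 23.35
tool_pos: [0.4683, -0.0426, 0.0807]
tool_rot: [0.001, 3.139, -0.002]
contact_force: [0.1, -1.3, 5.5]
opening: 0.035
grip_force: 68.0
```

{"method": "drive_tool", "body": {
  "rows": [
    [[0, 0, -0.005], 0],
    [[0, 0, -0.015], 0],
    [[0, 0, -0.03], 0],
    [[0, 0, -0.035], 0],
    [[0, 0, -0.025], 0],
    [[0, 0, -0.01], 0],
    [[0, 0, 0], 0],
    [[0, 0, 0], 0]
  ]
}}

```text
t: 24.15
tool_pos: [0.466, -0.0418, 0.1972]
tool_rot: [-0.001, -3.139, -0.001]
contact_force: [-0.0, 1.1, -2.9]
opening: 0.0351
grip_force: 68.9
```

{"method": "drive_tool", "body": {
  "rows": [
    [[-0.003, 0.02, 0], 0],
    [[-0.006, 0.036, 0], 0],
    [[-0.007, 0.046, 0], 0],
    [[-0.007, 0.046, 0], 0],
    [[-0.007, 0.046, 0], 0],
    [[-0.007, 0.046, 0], 0],
    [[-0.007, 0.046, 0], 0],
    [[-0.007, 0.046, 0], 0],
    [[-0.007, 0.046, 0], 0],
    [[-0.007, 0.042, 0], 0]
  ]
}}

```text
t: 25.15
tool_pos: [0.531, 0.3795, 0.1954]
tool_rot: [-0.0, -3.137, 0.004]
contact_force: [-0.0, -0.7, -2.8]
opening: 0.0348
grip_force: 69.1
```

{"method": "drive_tool", "body": {
  "rows": [
    [[-0.005, 0.03, 0], 0],
    [[-0.002, 0.018, 0], 0],
    [[0, 0, 0], 0.04],
    [[0, 0, 0], 0.04],
    [[0, 0, 0], 0],
    [[0, 0, 0], 0]
  ]
}}

```text
t: 25.75
tool_pos: [0.5386, 0.4253, 0.1964]
tool_rot: [-0.126, -3.136, 0.003]
contact_force: [0.3, -0.4, -2.7]
opening: 0.035
grip_force: 69.2
```

```bash
python3 - <<'E'
from h import *
print(ctrl.get_obs()['tool_pos'])
cv2.imwrite("pics/w8.png",cam("wrist")["image"])
E
```

```text
[0.53857057 0.42532528 0.19642384]
```

View pics/w8.png

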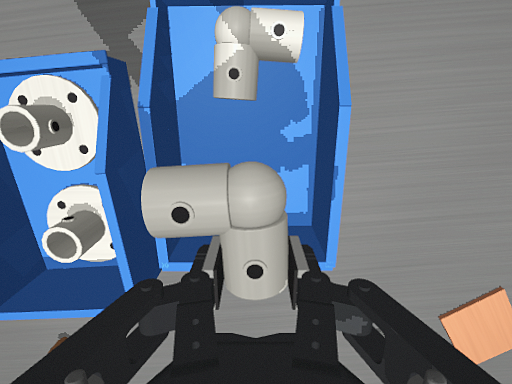

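The wrist view shows the elbow held flat over the rear of bin_elbow, with the stock elbow at (255,50). By calculation there is about 20 mm of side clearance. I'll lower it.

{"method": "drive_tool", "body": {
  "rows": [
    [[0, 0, 0.02], 0],
    [[0, 0, 0.035], 0],
    [[0, 0, 0.03], 0],
    [[0, 0, 0.015], 0],
    [[0, 0, 0.008], 0],
    [[0, 0, 0.003], 0],
    [[0, 0, 0.002], 0],
    [[0, 0, 0.001], 0],
    [[0, 0, 0], 0]
  ]
}}

```text
t: 26.7
tool_pos: [0.5399, 0.4263, 0.0862]
tool_rot: [0.127, 3.137, 0.002]
contact_force: [0.2, -0.2, -2.2]
opening: 0.0354
grip_force: 69.1
```

{"method": "drive_tool", "body": {
  "rows": [
    [[0, 0, 0.001], 0],
    [[0, 0, 0], 0],
    [[0, 0, 0.001], 0],
    [[0, 0, 0], 0]
  ]
}}

```text
t: 27.1
tool_pos: [0.5401, 0.4262, 0.0847]
tool_rot: [0.127, 3.138, 0.001]
contact_force: [-0.8, -1.2, 6.4]
opening: 0.0351
grip_force: 69.9
```

{"method": "drive_tool", "body": {
  "rows": [
    [[0, 0, 0.0005], 0],
    [[0, 0, 0], 0],
    [[0, 0, 0], 0],
    [[0, 0, 0], 0],
    [[0, 0, 0], 0]
  ],
  "jaw": 0.35
}}

```text
t: 27.6
tool_pos: [0.5394, 0.4224, 0.0813]
tool_rot: [-0.128, -3.137, 0.011]
contact_force: [-0.8, -13.3, 3.9]
opening: 0.0554
grip_force: 0.0
```

{"method": "drive_tool", "body": {
  "rows": [
    [[0, 0, -0.01], 0],
    [[0, 0, -0.03], 0],
    [[0, 0, -0.05], 0],
    [[0, 0, -0.05], 0],
    [[0.02, 0, -0.04], 0],
    [[0.04, 0, -0.02], 0],
    [[0.04, 0, 0], 0],
    [[0.03, 0, 0], 0],
    [[0, 0, 0], 0],
    [[0, 0, 0], 0]
  ]
}}

```text
t: 28.6
tool_pos: [0.4094, 0.4367, 0.2828]
tool_rot: [0.125, 3.138, 0.001]
contact_force: [-0.6, -1.3, 0.2]
opening: 0.0559
grip_force: 0.0
```

```bash
python3 - <<'E'
from h import *
print(ctrl.get_obs())
s=cam("side")["image"]; cv2.imwrite("pics/s9.png",cv2.resize(s[60:384,160:400],(592,600)*1 if 0 else (444,600)))
cv2.imwrite("pics/w9.png",np.hstack([cv2.resize(s[60:384,160:400],(284,384)),cam("wrist")["image"]]))
E
```

```text
{'t': 28.6, 'q': array([ 6.93394187e-01,  3.67733080e-03,  1.69845012e+00, -7.88442169e-05,
        1.43828841e+00, -7.97735952e-01]), 'dq': array([-0.02266989,  0.02431942, -0.02103932, -0.0013725 , -0.00017048,
        0.00035011]), 'effort': array([ 8.17825310e-01, -3.74920213e+01, -3.62527156e+01,  5.30427927e-02,
        4.78976662e-02,  8.13428691e-03]), 'tool_pos': array([0.40936332, 0.43666258, 0.28275259]), 'tool_rot': array([1.25053080e-01, 3.13817513e+00, 1.14558484e-03]), 'contact_force': array([-0.62111717, -1.28102001,  0.19510514]), 'wrist_torque': array([-0.00958325,  0.03757626,  0.04627397]), 'grip_force': 0.0, 'opening': 0.05588964749257356}
```

View pics/w9.png

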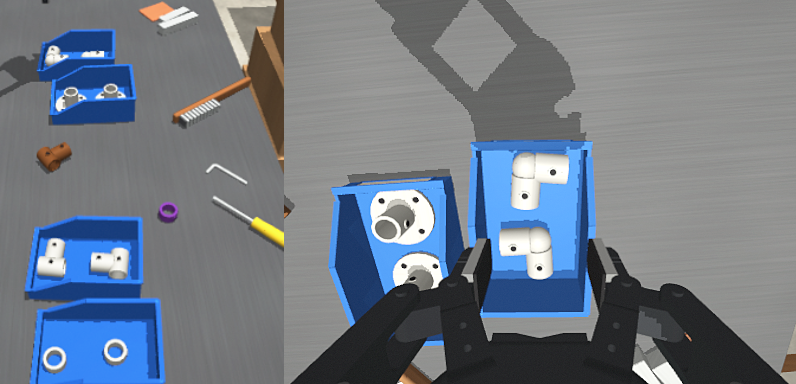

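The side and wrist views show all four bins holding two matching fittings each, lying flat and apart. The arm is clear, so I'll hand in.

```bash
python3 -c "
from station import ctrl; print(ctrl.finish_job())"
```

```text
the job is handed in; nothing more can be done
None
```

I put the tee, elbow, flange and collar each into the bin of its own kind, lying flat and clear of the stock part, and handed the job in at about 29 s; the hand-in gave no verdict.

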